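# Third hand for an oven-door window

## Task

The oven door lies inside-up on the bench with its new window resting on it, short of the two leaf springs, and both brass retaining clips have been left swung in across the window's path. Take the square key, swing both clips well aside with it (their tongues pointing past the spring rail), and stand the key back in its block. Then slide the window squarely home against the springs until both are pressed in about halfway (roughly 10 N on them in all, never rammed hard), and finish there, still holding it with a steady push so that I can fasten it.

Things in the scene. Friction and masses are not known exactly. Their poses are not given: they have to be found in the camera images.
- door: Stainless oven door 230 (x) x 440 (y) x 40 mm, fixed, inside-up on two 45 mm wooden battens. Origin: under its centre on the bench top; its flat inner sheet is 85 mm above it. Its x axis points away from the robot to the spring rail on its far edge; y to the left. Window opening 70 x 230 mm, centred at x +24 mm. The window slides home along the door's +x.
- spring_rail: Steel angle 18 mm high, 280 mm long, fixed on the door along the far edge of the opening, with the two leaf springs on its near face. Origin on the sheet over the door's centre, axes as the door's; the near face of the angle is at x +96 mm, the free faces of both springs at x +75 mm.
- spring_left (a joint): Travel of the left (+y) leaf spring, m: 0 free, growing as it is pressed towards the rail, to its stop at 0.008. It gives 1 mm for each 1.2 N, without preload, so halfway (0.004) is about 5 N. The window's far edge meets its blued steel face, 24 mm wide, 3 to 15 mm above the sheet.
- spring_right (a joint): The same for the right (-y) leaf spring.
- spring_left_face (a point): Centre of the face of the left leaf spring, 8 mm above the sheet; 95 mm to the left of the door's middle line. Moves with the spring.
- spring_right_face (a point): The same for the right leaf spring, 95 mm to the right of the middle line.
- clip_left (a joint): Angle of the left (+y) clip, rad. Brass tongue 11 mm wide, reaching 36 mm from its screw's axis, 2 to 8 mm above the sheet, fixed to its dark square screw head. 0: it points along the door's -y, across the window's path; grows counter-clockwise seen from above; 1.57: along the door's +x. Stop at 1.6. Stiff (0.1 N m), stays where left. From 1.2 on it is well aside.
- clip_right (a joint): The same for the right (-y) clip, mirrored: at 0 its tongue points along the door's +y; it grows as the clip turns clockwise seen from above, to 1.57 along the door's +x.
- clip_left_head (a point): Centre of the top of the left clip's square screw head: 14 x 14 mm, 14 mm high, its top 22 mm above the sheet, on the screw's axis (door x +57, y +164 mm). Its axes turn with the clip and lie along the sides of the square: at joint value 0 they are the door's.
- clip_right_head (a point): The same for the right clip (door x +57, y -164 mm).
- clip_base_left: Small pad under the left clip, origin on the screw's axis on the sheet; it carries the clip.
- clip_base_right: The same for the right clip.
- window: The new window: two clear glass panes in a bright steel edge frame, 110 (x) x 280 (y) x 16 mm, about 0.6 kg, loose, lying on the door's sheet. Origin: centre of its underside; its far edge (x +55 mm) faces the springs and its near edge (x -55 mm) is free to be pushed. Friction on the sheet about 3.5 N.
- key: Square key, 0.16 kg, upright in its block. Origin: centre of the open lower end of its socket; z up along it. Square socket 17 x 17 mm inside, 16 mm deep (1.5 mm play each side on a screw head), 23 mm outside, sides along the key's x and y. Black collar, diameter 44, from 58 to 66 mm up; red square grip 24 x 24 mm, sides along x and y, from 66 to 140 mm up.
- key_grip (a point): Point on the key's axis, 108 mm above its lower end, where to grip it.
- key_block: Fixed wooden block, 64 x 64 x 66 mm, with an upright through hole of 36 mm diameter for the key at its centre; a lower part, 40 mm high and holding bits up to 64 mm high, adjoins it on its +x side out to x +88 mm. Origin: centre of the underside of the taller part.
- key_block_mouth (a point): Centre of the hole's mouth, 66 mm above the bench; the key's collar rests on it, so that the key's lower end is 58 mm below.
- screw_dish: Small steel dish with a few screws, 100 mm wide, 32 mm high. Leave it alone. Origin: centre of its underside.
- old_window: The old, browned window, same size as the new one, lying on the bench beyond the door. Leave it alone.
- palette_knife: Spatula at the right side. Leave it alone.
- sugar_jar: Round jar with a white lid, 90 mm wide, 140 mm high, at the left side. Leave it alone.
There are look-alikes about, which are no part of the job. There is more than one size of the key; the job needs the largest.

How it is judged:
By the outcome, as a careful person would: the job done as asked, in the order asked, and still so for the second after the job is handed in, while the arm keeps its last pose, push and grip.
It also fails if it takes over 72 s, if anything falls off the work surface, if the arm or the gripper's body presses on something with over 40 N, if the wrist force passes 120 N, or if a joint passes its speed limit or range.

## Robot

A 7-joint arm with a two-finger parallel gripper is mounted at the origin on the work surface. World frame = base frame: x ahead of the robot, y to its left, z up, the work surface at z = 0. Lengths are in m, angles in rad, forces in N, time in s.
With the tool pointing down it reaches from about 0.35 to 0.9 m from the base axis. Payload 19.9 kg.
Tool frame: the origin (TCP) lies on the centre line of the jaws, within the pads' length; the fingertips stand 25 mm ahead of it and the grasp point (between the pads) lies 6 mm ahead of it; z points along the fingers, y is the line along which they close (so a half turn about z gives the same grasp; the last joint's range is limited). The gripper opens to 94 mm and grips with 3 to 60 N. Pads are 16 mm wide; open, the fingers measure 119 mm over their backs; the gripper's body (75 mm by 177 mm) begins 78 mm behind the grasp point.
Start: joints at [-1.147, 0.417, -0.01, 1.614, 0.005, 1.111, -0.053], TCP at [0.28, 0.559, 0.209] pointing down, gripper open.
Joint ranges: [-2.81, 2.81], [-0.39, 2.02], [-1.27, 1.25], [0.06, 2.57], [-1.19, 4.33], [0.19, 2], [-2.82, 2.82]. Speed limits (rad/s): [1.89, 1.89, 2.39, 2.39, 3.01, 3.01, 3.01].

## Interface

Orientations are given as [roll, pitch, yaw] about the fixed x, y, z axes, in that order (R = Rz(yaw) Ry(pitch) Rx(roll)).
In Python, from plant import ctrl gives the robot as it stands. Calls block until the motion is done:
- ctrl.reach(position, orientation): joint-space move of the TCP to a pose.
- ctrl.move_linear(position, rotation=None, max_speed=0.15, max_force=None): straight line of the TCP; rotation=None keeps the orientation; max_speed is the mean speed in m/s. With max_force (N) it stops when the force on the tool has changed by that much, and returns True; else False.
- ctrl.set_joints(angles): joint-space move.
- ctrl.set_gripper(opening, squeeze=None): finger opening in m; squeeze is the grip in N (None keeps the last); returns when the fingers have stopped.
- ctrl.dwell(seconds).
- ctrl.solve_ik(position, orientation): joint angles nearest the present ones, or None.
- ctrl.grab_frame(name): name is "side" or "top" or "wrist"; returns a dict with "frame" (384x512x3 uint8, red, green, blue), "range_z" (384x512 float32, m along the optical axis (not along the pixel's ray), 0 where there is no reading), "fx", "fy", "cx", "cy" (pixels), "origin" and "attitude" of the camera in the world. Camera axes: x right, y down, z forward; pixel columns grow to the right and rows downward; lengths in m; the calibration is good to about 2 mm. A picture is of the moment at which its call begins.
A pose or a line that the arm cannot do raises ctrl.PlanningError and nothing moves.
- ctrl.sign_off(): hands the job in; it is judged then, once.
Readings, each from a call of its own:
- ctrl.get_time(): time.
- ctrl.get_qpos(): joint angles.
- ctrl.get_dq(): joint speeds.
- ctrl.get_joint_torque(): joint torques, N m.
- ctrl.get_eef_pos(): TCP position.
- ctrl.get_tool_rot(): TCP orientation.
- ctrl.get_contact_force(): force on the tool from outside, world axes, zero at the start.
- ctrl.get_moment(): the same for the moment, N m.
- ctrl.get_gripper_width(): finger opening in m.
- ctrl.get_grip_force(): force on a finger pad.
Only numpy, scipy, OpenCV 4.12 (cv2) and the standard library are available. Lean on these libraries where they do the work, as an engineer would, in place of code of your own. Each camera call takes 0.05 s, during which the arm holds its last target. There are 200 camera calls.

## Working session

There is one attempt and no reset: what is moved stays moved. The work goes in short steps, each a Python script; the robot and the scene stay as the last script left them, time stands still between calls to the robot, and variables do not carry over. Pictures are saved under pics/ and viewed, at most 10 in all, crops included, and the job is handed in when it is done.

```bash
ls; mkdir -p pics; cat > h.py <<'E'
import numpy as np, cv2
from plant import ctrl
def grab(n,save=None):
    f=ctrl.grab_frame(n)
    np.savez('last_%s.npz'%n,**{k:np.array(v) for k,v in f.items()})
    if save: cv2.imwrite('pics/'+save,f['frame'][:,:,::-1])
    return f
def load(n): return dict(np.load('last_%s.npz'%n))
from scipy.spatial.transform import Rotation as R
def att(f):
    a=np.array(f['attitude'])
    return a if a.shape==(3,3) else R.from_euler('xyz',a).as_matrix()
def px(f,u,v,z=None):
    """pixel->world by depth, or by plane height z"""
    d=np.array([(u-f['cx'])/f['fx'],(v-f['cy'])/f['fy'],1.])
    r=att(f)@d
    if z is None:
        p=f['range_z'][int(round(v))-1:int(round(v))+2,int(round(u))-1:int(round(u))+2]; p=p[p>0]
        s=np.median(p) if p.size else np.nan
    else: s=(z-f['origin'][2])/r[2]
    return np.array(f['origin'])+s*r
E
python3 - <<'E'
from h import *
for n in ('top','side'):
    f=grab(n,n+'0.png'); print(n,f['fx'],f['fy'],f['cx'],f['cy'],f['origin'],f['attitude'])
print(ctrl.get_time(),ctrl.get_tool_rot(),ctrl.get_eef_pos())
E
```

```text
pics
top 490.01947836055774 490.01947836055774 247.68102647996596 183.9359396191466 [ 0.15412138 -0.01082256  2.10944134] [-2.91956092  0.00301486 -1.58200746]
side 439.42075522128226 439.42075522128226 248.3583024631817 186.39997783817188 [-0.37082664 -1.22458375  1.11106046] [-2.15046858  0.01794521 -0.67354179]
0.1 [-3.14048548e+00  7.03545244e-05  2.67683231e+00] [0.27998708 0.55840681 0.20849909]
```

View pics/top0.png

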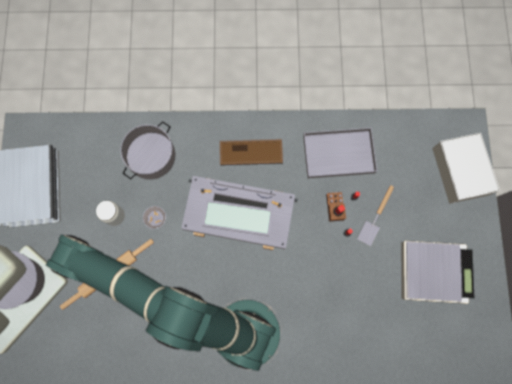

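View pics/side0.png

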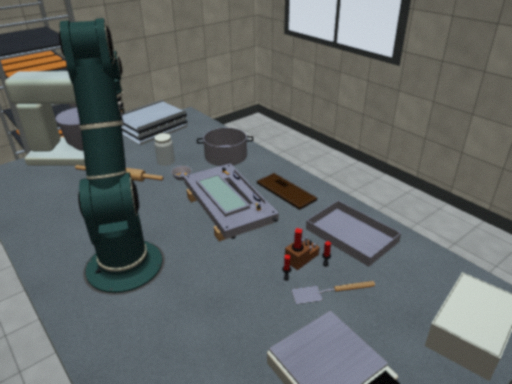

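The top view shows the door at about (240,212) with the window on it. There are three red-gripped keys, at (341,210) in the brown block, (357,195) and (349,232). I'll enlarge both areas to confirm.

```bash
python3 - <<'E'
from h import *
t=load('top');s=load('side')
a=cv2.resize(t['frame'][165:265,165:315],None,fx=5,fy=5,interpolation=3)[:300*2]
b=cv2.resize(t['frame'][180:245,315:375],None,fx=4.5,fy=4.5,interpolation=3)
c=cv2.resize(s['frame'][220:285,275:340],None,fx=4.5,fy=4.5,interpolation=3)
im=np.zeros((600,800,3),np.uint8)
a=cv2.resize(a,(450,300));im[:300,:450]=a;im[300:300+b.shape[0],:b.shape[1]]=b;im[300:300+c.shape[0],400:400+c.shape[1]]=c
cv2.imwrite('pics/crop1.png',im[:,:,::-1])
for u,v in [(341,210),(357,195),(349,232),(334,199),(334,212),(276,203),(206,190),(238,217)]: print(u,v,px(t,u,v).round(3))
for u,v in [(298,232),(327,243),(287,258)]: print('s',u,v,px(s,u,v).round(3))
E
```

```text
341 210 [ 0.485 -0.387  0.146]
357 195 [ 0.554 -0.465  0.106]
349 232 [ 0.4   -0.424  0.101]
334 199 [ 0.551 -0.38   0.039]
334 212 [ 0.488 -0.371  0.077]
276 203 [ 0.527 -0.127  0.09 ]
206 190 [0.585 0.166 0.096]
238 217 [0.468 0.032 0.096]
s 298 232 [ 0.487 -0.397  0.146]
s 327 243 [ 0.557 -0.47   0.106]
s 287 258 [ 0.403 -0.434  0.102]
```

View pics/crop1.png

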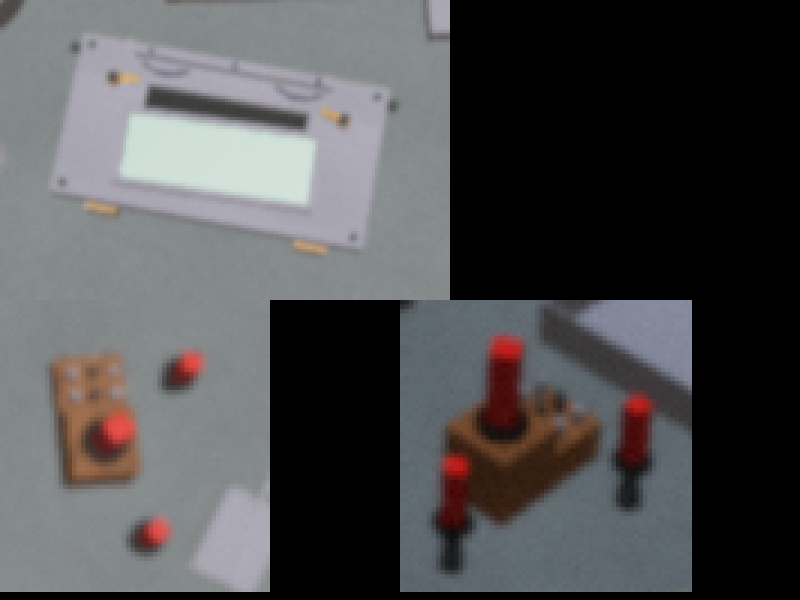

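The key in the block, at top (341,210), is the right one. Its top is at z=0.146, against 0.148 expected for a 140 mm key resting on its collar. The two loose keys, at (357,195) and (349,232), only reach z≈0.105, so they are smaller. Next I'll take close views with the wrist camera.

```bash
python3 - <<'E'
from h import *
ctrl.move_linear([0.30,0.50,0.42],max_speed=0.25)
ctrl.reach([0.44,0.02,0.45],[np.pi,0,-0.17+np.pi]); print(ctrl.get_qpos(),ctrl.get_time())
ctrl.dwell(.3)
f=grab('wrist','w_door.png'); print(f['fx'],f['cx'],f['cy'],f['origin'],f['attitude'])
np.savez('door.npz',**{k:np.array(v) for k,v in f.items()})
ctrl.reach([0.44,-0.36,0.42],[np.pi,0,-0.17+np.pi]);ctrl.dwell(.3)
print(ctrl.get_qpos(),ctrl.get_time())
f=grab('wrist','w_key.png'); print(f['origin'],f['attitude'])
np.savez('key.npz',**{k:np.array(v) for k,v in f.items()})
im=np.vstack([cv2.imread('pics/w_door.png'),]);cv2.imwrite('pics/w_door2.png',cv2.resize(im,(800,600),interpolation=3))
E
```

```text
[-0.63950925 -0.08648383  0.48244641  1.66550932  0.04034379  1.55311991
  1.24259616] 2.95
303.60355423055586 249.05792989627386 192.16961132418973 [0.37259566 0.03117932 0.62521206] [2.90503707e+00 1.50247553e-03 1.40234770e+00]
[-0.23183902  0.3501321   1.1716705   1.46423105 -0.32212051  1.53818916
  2.32928186] 5.0167
[ 0.37272297 -0.34880494  0.59530022] [2.90471479e+00 1.01780213e-03 1.40264155e+00]
```

View pics/w_door2.png

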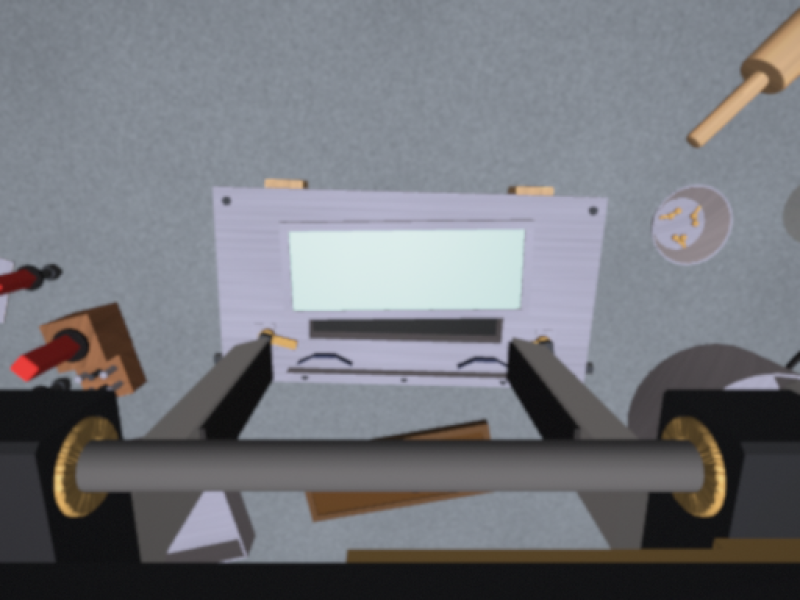

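View pics/w_key.png

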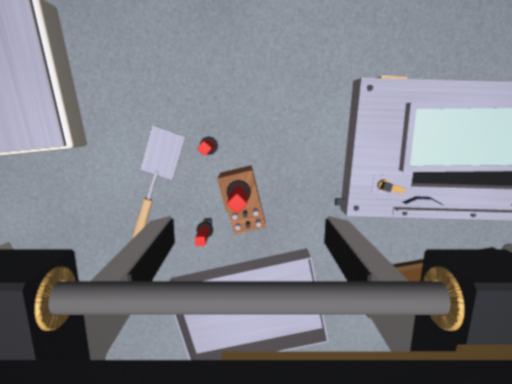

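The wrist view of the door, at 1.56x, shows:
- near corners at (213,187) and (607,198)
- the window's near edge at (280–533,220)
- clip heads at about (267,334) and (542,341), partly behind the fingers

In the key view the block is at about (240,200), the red key top at (237,201), and the right clip head at (382,185). I'll get metric positions from the depth.

```bash
cat >> h.py <<'E'
def cloud(f):
    v,u=np.mgrid[:384,:512]; z=f['range_z']
    P=np.stack([(u-f['cx'])/f['fx']*z,(v-f['cy'])/f['fy']*z,z],-1)@att(f).T+f['origin']
    P[z<=0]=np.nan
    return P
def near(P,c,r,z0,z1):
    m=(np.hypot(P[...,0]-c[0],P[...,1]-c[1])<r)&(P[...,2]>z0)&(P[...,2]<z1); return m
def rect(Q):
    (c,s,a)=cv2.minAreaRect((Q[:,:2]*1000).astype(np.float32)); return np.round(c,1),np.round(s,1),round(a,1)
E
python3 - <<'E'
from h import *
d=dict(np.load('door.npz'));k=dict(np.load('key.npz'));t=load('top')
for n,f in (('door',d),('key',k),('top',t)):
    P=cloud(f)
    print(n)
    for nm,c,r,z0,z1 in [('bench',(0.35,-.2),.08,-.02,.03),('sheet',(0.48,.02),.3,.078,.0915),('window',(0.468,.032),.2,.0955,.110),('headR',(.527,-.127),.04,.1,.125),('headL',(.585,.19),.04,.1,.125),('keytop',(.485,-.39),.04,.125,.16),('block',(.485,-.38),.06,.058,.072),('lowblk',(.55,-.38),.06,.03,.046)]:
        m=near(P,c,r,z0,z1); Q=P[m]
        if len(Q)>3: print(nm,len(Q),np.nanmedian(Q,0).round(4),rect(Q))
E
```

```text
door
bench 3577 [ 3.290e-01 -2.181e-01  1.000e-04] (array([ 338. , -211.4]), array([126.3, 159.5]), 43.5)
sheet 15323 [0.4777 0.0231 0.0847] (array([495.8,  30.7]), array([441.2, 230.5]), 78.8)
window 10552 [0.4688 0.0331 0.0991] (array([504.6,  28. ]), array([338.7, 186.3]), 80.9)
headR 60 [ 0.513  -0.1219  0.1017] (array([ 528.7, -113.6]), array([67.2, 48.6]), 20.1)
headL 30 [0.5786 0.1831 0.1057] (array([579.1, 182.9]), array([17. ,  7.7]), 44.6)
keytop 348 [ 0.493  -0.3828  0.1462] (array([ 494.1, -387.6]), array([24.5, 23.9]), 35.3)
block 738 [ 0.4879 -0.3726  0.0659] (array([ 503.6, -388. ]), array([82.2, 66.4]), 3.9)
lowblk 555 [ 0.5498 -0.3631  0.0399] (array([ 539.9, -384.7]), array([84.5, 65.3]), 4.1)
key
bench 5362 [ 0.3418 -0.2064 -0.0004] (array([ 346.2, -207.7]), array([142. , 159.3]), 64.4)
sheet 12243 [ 0.4689 -0.1111  0.0844] (array([481., -42.]), array([293.3, 230.9]), 78.8)
window 7797 [ 0.4611 -0.0234  0.0987] (array([493.5, -30.8]), array([227.2, 183.2]), 80.4)
headR 121 [ 0.5183 -0.1396  0.1054] (array([ 528.3, -114.5]), array([61.3, 56.3]), 30.5)
keytop 291 [ 0
[... 268 characters left out ...]
 3.395e-01 -2.097e-01 -2.000e-04] (array([ 343.9, -207.1]), array([139.3, 158. ]), 51.0)
sheet 2832 [0.5021 0.0245 0.085 ] (array([498.7,  39. ]), array([453.8, 232. ]), 78.6)
window 1483 [0.4729 0.036  0.101 ] (array([493.7,  25.7]), array([377. , 227.3]), 78.5)
headR 19 [ 0.518  -0.1345  0.104 ] (array([ 524.9, -132.1]), array([37.3, 76.5]), 75.7)
headL 15 [0.5834 0.1806 0.1044] (array([582.1, 169.1]), array([33.1, 15.3]), 87.3)
keytop 42 [ 0.494  -0.3852  0.1458] (array([ 494.5, -385.8]), array([22.9, 26.8]), 40.3)
block 126 [ 0.4855 -0.3792  0.0661] (array([ 503.4, -386. ]), array([82.4, 65.1]), 3.3)
lowblk 113 [ 0.5551 -0.3802  0.0388] (array([ 542. , -383.4]), array([81.8, 66.5]), 5.5)
```

The door fits 441 x 230 mm (440 x 230 given), centred at (0.4958, 0.0307) with yaw −11.2°. The key top is at (0.4942,−0.3884,0.147) with its sides at 35.2°. Next: the clip angles and the window outline.

```bash
cat >> h.py <<'E'
YAW=np.deg2rad(-11.2); C=np.array([.4958,.0307])
M=np.array([[np.cos(YAW),-np.sin(YAW)],[np.sin(YAW),np.cos(YAW)]])
def D(x,y): return C+M@np.array([x,y])
def toD(p): return (np.asarray(p)[...,:2]-C)@M
HL=D(.057,.164);HR=D(.057,-.164)
E
python3 - <<'E'
from h import *
d=dict(np.load('door.npz'));k=dict(np.load('key.npz'));t=load('top')
for n,f in (('door',d),('key',k),('top',t)):
    P=cloud(f);F=f['frame'].astype(int);q=toD(P)
    for nm,c in (('L',(.057,.164)),('R',(.057,-.164))):
        m=(np.hypot(q[...,0]-c[0],q[...,1]-c[1])<.05)&(F[...,0]-F[...,2]>50)&(P[...,2]>.08)
        if m.sum()>3:
            vv,uu=np.nonzero(m); w=np.array([toD(px(f,u,v,.093)) for u,v in zip(uu,vv)])-c
            mm=w.mean(0)*1000; print(n,nm,m.sum(),'tongue centroid rel. head mm',mm.round(1),'ang',np.degrees(np.arctan2(mm[1],mm[0])).round(1),'max',(np.hypot(*w.T).max()*1e3).round(1))
        m=(np.hypot(q[...,0]-c[0],q[...,1]-c[1])<.025)&(F.max(-1)<90)&(P[...,2]>.095)
        if m.sum()>2: print(n,nm,'dark head',m.sum(),(q[m].mean(0)*1e3).round(1),np.median(P[m][:,2]).round(4))
    w=(P[...,2]>.093)&(P[...,2]<.106)&(abs(q[...,1])<.15)&(q[...,0]<.07)&(q[...,0]>-.11)
    nl,lab,st,_=cv2.connectedComponentsWithStats(w.astype(np.uint8)); i=1+st[1:,4].argmax(); print(n,'window',rect(np.c_[q[lab==i],]),np.percentile(q[lab==i],[.5,99.5],axis=0).round(4).tolist())
for pos,yaw in (([.4942,-.3884,.122],35.2),([.4942,-.3884,.122],125.2),([*HR,.21],78.8),([*HR,.21],-25),([*HL,.21],78.8),([*HL,.21],185)):
    s=ctrl.solve_ik(list(pos),[np.pi,0,np.deg2rad(yaw)]); print(yaw,None if s is None else np.round(s,2))
if 1:
    a=cv2.resize(k['frame'][160:225,360:460],(600,390),interpolation=3)
    cv2.imwrite('pics/clipR.png',a[:,:,::-1])
E
```

```text
door L 14 tongue centroid rel. head mm [-7.8 -5.4] ang -145.3 max 12.0
door L dark head 24 [ 51.1 162.2] 0.1048
door R 107 tongue centroid rel. head mm [ 1.9 17.1] ang 83.8 max 34.8
door R dark head 19 [  50.9 -162.3] 0.1043
door window (array([-28.8,  -2.4]), array([110.6, 280.8]), 2.0) [[-0.0865, -0.1406], [0.0283, 0.1364]]
key R 108 tongue centroid rel. head mm [ 1.5 13.8] ang 83.9 max 33.6
key R dark head 25 [  53.9 -170.7] 0.1018
key window (array([-27.3, -54.1]), array([109.7, 178.9]), 1.8) [[-0.0823, -0.1436], [0.0281, 0.0321]]
top L 14 tongue centroid rel. head mm [  3.2 -18.6] ang -80.2 max 31.7
top R 14 tongue centroid rel. head mm [ 3.8 20.4] ang 79.5 max 32.4
top window (array([-30.5,   0.8]), array([116.1, 281.9]), 1.6) [[-0.0857, -0.1383], [0.0291, 0.1394]]
35.2 [-0.15  0.9   1.23  1.71 -0.9   1.22  0.36]
125.2 [-0.06  0.75  1.01  1.7  -0.71  1.1   1.79]
78.8 [-0.7   0.53  1.23  1.85 -0.54  1.15  0.52]
-25 [-0.63  0.44  1.09  1.85 -0.44  1.11 -1.39]
78.8 [-1.13  0.67  1.17  1.68 -0.64  1.24 -0.01]
185 [-1.1   0.63  1.1   1.67 -0.59  1.21  1.8 ]
```

View pics/clipR.png

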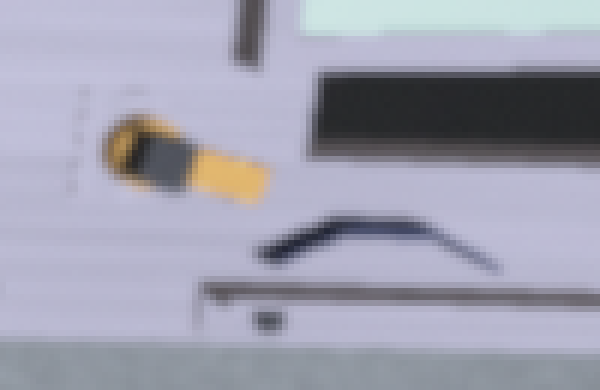

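In the crop, the right clip's dark head is at (165,160) and its tongue runs to (265,183), about 11° from the rail line. So q_R≈0.19, and the top view gives q_L≈0.17 in the same way. Now I'll fetch the key and hover it over the right head.

```bash
cat >> h.py <<'E'
def O(deg): return [np.pi,0,np.deg2rad(deg)]
def stat(s=''):
    print(s,'t',round(ctrl.get_time(),2),'p',np.round(ctrl.get_eef_pos(),4),'F',np.round(ctrl.get_contact_force(),1),'w',round(ctrl.get_gripper_width(),4),'M',np.round(ctrl.get_moment(),2),flush=True)
E
python3 - <<'E'
from h import *
ctrl.set_gripper(.05)
ctrl.reach([.4942,-.3884,.20],O(35.2))
ctrl.move_linear([.4942,-.3884,.122],max_speed=.1,max_force=15); stat('at key')
ctrl.set_gripper(0.0,50); stat('gripped')
ctrl.move_linear([.4942,-.3884,.29],max_speed=.15); stat('lifted')
ctrl.reach([*HR,.29],O(68.3)); 
ctrl.move_linear([*HR,.107+.114+.012],max_speed=.15); ctrl.dwell(.3); stat('hover')
f=grab('wrist','hovR.png'); np.savez('hovR.npz',**{k:np.array(v) for k,v in f.items()})
s=grab('side')
a=cv2.resize(f['frame'],(512,384)); 
p=np.array([*HR,.107]); q=att(s).T@(p-s['origin']); u=int(s['fx']*q[0]/q[2]+s['cx']);v=int(s['fy']*q[1]/q[2]+s['cy']); print(u,v)
b=cv2.resize(s['frame'][v-50:v+30,u-28:u+28],(280,400),interpolation=3)
im=np.zeros((400,800,3),np.uint8); im[:384,:512]=a; im[:400,515:795]=b; cv2.imwrite('pics/hovR2.png',im[:,:,::-1])
E
```

```text
at key t 8.69 p [ 0.4943 -0.3887  0.1225] F [ 0.2  0.2 -0.3] w 0.0503 M [-0.03  0.13  0.01]
gripped t 9.22 p [ 0.4943 -0.3884  0.1221] F [0.4 1.1 2.2] w 0.0237 M [-0.02  0.08 -0.04]
lifted t 10.48 p [ 0.4941 -0.3881  0.289 ] F [ 0.3  0.5 -2. ] w 0.0237 M [-0.01  0.1   0.03]
hover t 12.29 p [ 0.5201 -0.1413  0.2335] F [-0.1 -0.  -1.5] w 0.0241 M [-0.1   0.06 -0.06]
258 204
```

View pics/hovR2.png

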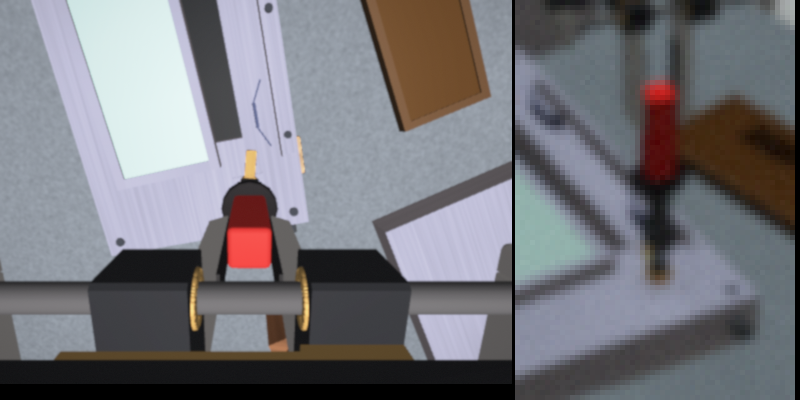

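The hover view shows the tongue at (250,150–178), vertical in the image and on the key's axis at x≈249. Angle and lateral alignment look good, so I'll descend gently.

```bash
cat >> h.py <<'E'
def seat(c,deg,z0=.233,zt=.2125):
    """lower key on head; small compliant search if it lands on top"""
    offs=[(0,0)]+[(r*np.cos(a),r*np.sin(a)) for r in (.0012,.0022) for a in np.arange(0,2*np.pi,np.pi/3)]
    for o in offs:
        c2=np.array(c)+o
        p=ctrl.get_eef_pos()
        if abs(p[0]-c2[0])+abs(p[1]-c2[1])>.0005: ctrl.move_linear([*c2,.2235],max_speed=.05)
        ctrl.move_linear([*c2,zt],O(deg),max_speed=.04,max_force=8)
        z=ctrl.get_eef_pos()[2]; print('try',np.round(o,4),'z',round(z,4),flush=True)
        if z<.2165: return c2
    return None
E
python3 - <<'E'
from h import *
c=seat(HR,68.3); stat('seat')
if c is not None: np.save('cR.npy',c)
E
```

```text
try [0 0] z 0.2125
seat t 13.06 p [ 0.5199 -0.1414  0.2125] F [-0.4  0.3 -1.8] w 0.0235 M [-0.05  0.09 -0.05]
```

Seated with no side force. Turning clockwise now.

```bash
cat >> h.py <<'E'
def turn(c,a0,a1,n=4,zt=.2125):
    for a in np.linspace(a0,a1,n+1)[1:]:
        ctrl.move_linear([*c,zt],O(a),max_speed=.05); stat('%.0f'%a)
E
python3 - <<'E'
from h import *
c=np.load('cR.npy')
turn(c,68.3,68.3-84); ctrl.dwell(.2); stat()
turn(c,68.3-84,68.3-72,1)
ctrl.move_linear([*c,.29],max_speed=.12,max_force=15); stat('up')
E
```

```text
47 t 13.57 p [ 0.5198 -0.1412  0.2126] F [-2.3  0.8  0.8] w 0.0236 M [ 0.29  0.66 -0.02]
26 t 14.09 p [ 0.5198 -0.1411  0.2126] F [-1.6  1.6  1.6] w 0.0236 M [0.71 0.77 0.06]
5 t 14.61 p [ 0.5199 -0.1411  0.2125] F [-0.8  3.   2.1] w 0.0238 M [1.05 0.69 0.02]
-16 t 15.12 p [ 0.52   -0.1411  0.2125] F [-1.   3.9  1.5] w 0.0234 M [1.36 0.4  0.07]
 t 15.32 p [ 0.5199 -0.1411  0.2125] F [-1.5  4.8  1.5] w 0.0237 M [1.57 0.38 0.04]
-4 t 15.68 p [ 0.5198 -0.1416  0.2126] F [ 0.6  0.8 -2.1] w 0.0235 M [0.39 0.19 0.01]
up t 16.48 p [ 0.5196 -0.141   0.2894] F [ 0.1  0.7 -1.6] w 0.0238 M [0.03 0.14 0.03]
```

```bash
python3 - <<'E'
from h import *
p=D(.057,.164-.10)
ctrl.reach([*p,.29],O(78.8)); ctrl.dwell(.3); stat()
f=grab('wrist','preL.png'); np.savez('preL.npz',**{k:np.array(v) for k,v in f.items()})
q=att(f).T@(np.array([*HL,.107])-f['origin']); u=f['fx']*q[0]/q[2]+f['cx'];v=f['fy']*q[1]/q[2]+f['cy']; print('predicted head',u,v)
u=int(u);v=int(v);print('crop origin',u-50,v-40)
cv2.imwrite('pics/preL2.png',cv2.resize(f['frame'][v-40:v+40,u-50:u+50],(800,640)[:1]+(600,),interpolation=3)[:,:,::-1])
E
```

```text
t 17.71 p [0.5642 0.0817 0.29  ] F [-0.1  0.2 -2.3] w 0.0238 M [-0.04  0.08 -0.01]
predicted head 249.42156268272228 87.4332684839499
crop origin 199 47
```

View pics/preL2.png

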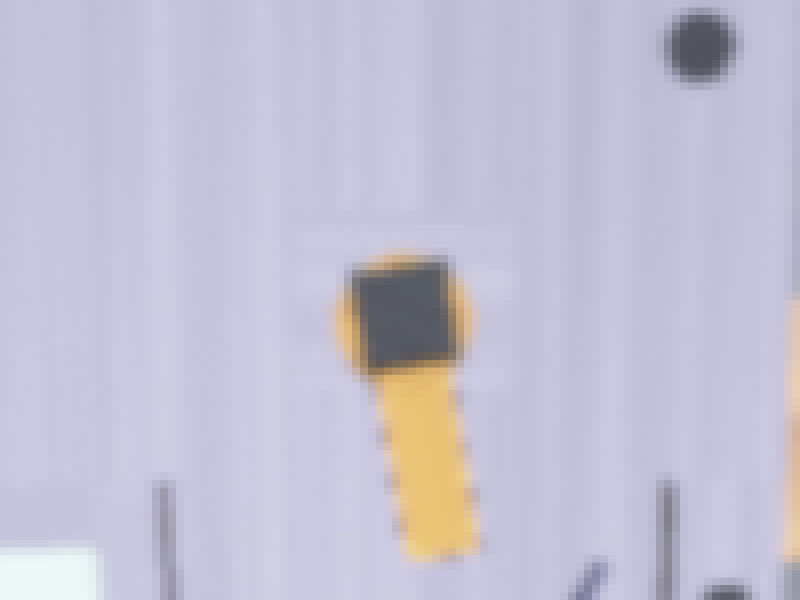

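The left head is at crop (406,315), about 1.5 px nearer than predicted (1–2 mm). The tongue runs to (440,555), about 7.5°, so q_L≈0.13. I'll seat with a 1 mm correction.

```bash
python3 - <<'E'
from h import *
c0=D(.0573,.163); a=86.3
ctrl.move_linear([*c0,.29],O(a),max_speed=.15)
ctrl.move_linear([*c0,.227],max_speed=.12); ctrl.dwell(.1)
c=seat(c0,a); stat('seat')
if c is not None:
    np.save('cL.npy',c)
    turn(c,a,a+87); ctrl.dwell(.2); stat()
    turn(c,a+87,a+75,1)
    ctrl.move_linear([*c,.29],max_speed=.12,max_force=15); stat('up')
E
```

```text
try [0 0] z 0.2122
seat t 20.02 p [0.5835 0.1794 0.2122] F [ 0.5  0.2 -1.4] w 0.0235 M [-0.06  0.06  0.02]
108 t 20.55 p [0.5838 0.1797 0.2127] F [ 0.7  3.4 -1. ] w 0.0232 M [ 0.97 -0.22 -0.11]
130 t 21.08 p [0.5839 0.1797 0.2127] F [ 1.5  4.2 -1.2] w 0.0239 M [ 1.35 -0.75 -0.01]
152 t 21.62 p [0.584  0.1798 0.2127] F [ 2.6  5.3 -1.6] w 0.0236 M [ 1.62 -0.79 -0.05]
173 t 22.15 p [0.5839 0.1799 0.2126] F [2.5 6.1 0.3] w 0.0234 M [ 1.81 -0.71 -0.01]
 t 22.35 p [0.5839 0.1799 0.2126] F [ 3.1  4.7 -1.1] w 0.0239 M [ 1.72 -0.75 -0.07]
161 t 22.71 p [0.5836 0.1796 0.2124] F [ 1.8  1.9 -0.8] w 0.0238 M [ 0.99 -0.29 -0.03]
up t 23.5 p [0.5833 0.1793 0.2892] F [ 0.3  0.1 -1.8] w 0.0236 M [ 0.02  0.03 -0.01]
```

```bash
python3 - <<'E'
from h import *
im=np.zeros((400,800,3),np.uint8)
for i,(y,H) in enumerate(((.164-.10,HL),(-.164-.10,HR))):
    ctrl.reach([*D(.057,y),.29],O(78.8)); ctrl.dwell(.3)
    f=grab('wrist'); q=att(f).T@(np.array([*H,.107])-f['origin']); u=int(f['fx']*q[0]/q[2]+f['cx']);v=int(f['fy']*q[1]/q[2]+f['cy'])
    im[:,400*i:400*i+400]=cv2.resize(f['frame'][v-40:v+40,u-40:u+40],(400,400),interpolation=3)
    P=cloud(f);F=f['frame'].astype(int);qd=toD(P);c=toD(H)
    m=(np.hypot(*(qd-c).transpose(2,0,1))<.045)&(F[...,0]-F[...,2]>50)
    vv,uu=np.nonzero(m);w=np.array([toD(px(f,a,b,.093)) for a,b in zip(uu,vv)])-c; print((w.mean(0)*1e3).round(1),(w.max(0)*1e3).round(1),(w.min(0)*1e3).round(1))
stat(); cv2.imwrite('pics/clips.png',im[:,:,::-1])
E
```

```text
[15.8 -6.1] [34.3  8.1] [ -9.1 -15.2]
[15.4  2.8] [34.1 12. ] [-10.1 -10.2]
 t 26.6 p [ 0.5006 -0.2389  0.29  ] F [-0.7 -0.6 -0.7] w 0.0238 M [-0.06  0.1  -0.06]
```

View pics/clips.png

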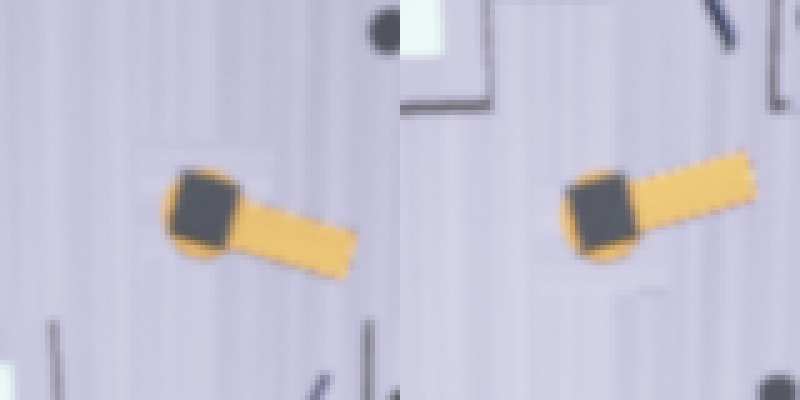

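The tongues point 18° (left) and 14° (right) off the door's x axis, so q_L≈1.25 and q_R≈1.33. The left is close to the 1.2 limit, so I'll turn it about 11° further and then return the key.

```bash
python3 - <<'E'
from h import *
c0=np.load('cL.npy'); a=150.5
ctrl.reach([*c0,.27],O(a))
ctrl.move_linear([*c0,.227],max_speed=.12); ctrl.dwell(.1)
c=seat(c0,a); stat('seat')
if c is not None:
    turn(c,a,185,2); ctrl.dwell(.2); stat()
    turn(c,185,172,1)
    ctrl.move_linear([*c,.29],max_speed=.12,max_force=15); stat('up')
    ctrl.reach([*D(.057,.064),.29],O(78.8)); ctrl.dwell(.2)
    f=grab('wrist'); P=cloud(f);F=f['frame'].astype(int);qd=toD(P);k=toD(HL)
    m=(np.hypot(*(qd-k).transpose(2,0,1))<.045)&(F[...,0]-F[...,2]>50)
    vv,uu=np.nonzero(m);w=np.array([toD(px(f,x,y,.093)) for x,y in zip(uu,vv)])-k; print((w.mean(0)*1e3).round(1),(w.max(0)*1e3).round(1),(w.min(0)*1e3).round(1)); stat()
E
```

```text
try [0 0] z 0.2122
seat t 29.46 p [0.5836 0.1795 0.2122] F [ 0.5 -0.1 -0.7] w 0.0236 M [ 0.01 -0.02 -0.01]
168 t 29.91 p [0.5839 0.1798 0.2128] F [ 1.1  2.2 -1.8] w 0.0238 M [ 1.13 -0.46  0.02]
185 t 30.36 p [0.5838 0.1799 0.2126] F [ 1.4  5.5 -2. ] w 0.0237 M [ 1.77 -0.72 -0.1 ]
 t 30.56 p [0.5838 0.18   0.2126] F [ 2.5  4.5 -2.1] w 0.0236 M [ 1.73 -0.78 -0.03]
172 t 30.93 p [0.5836 0.1795 0.2124] F [ 0.9  2.7 -1.6] w 0.0239 M [ 0.76 -0.17  0.03]
up t 31.73 p [0.5833 0.1794 0.2893] F [ 0.3  0.2 -1.2] w 0.0234 M [-0.05 -0.01  0.02]
[16.5 -2.6] [35.2  8.2] [ -9.1 -10.7]
 t 33.31 p [0.5642 0.0825 0.29  ] F [-1.   0.7 -1.1] w 0.0234 M [-0.02  0.07 -0.03]
```

```bash
python3 - <<'E'
from h import *
k=[.4942,-.3886]
ctrl.reach([*k,.26],O(35.2))
ctrl.move_linear([*k,.135],max_speed=.1,max_force=10); stat('in hole')
ctrl.move_linear([*k,.120],max_speed=.03,max_force=5); stat('down')
if ctrl.get_eef_pos()[2]<.128:
    ctrl.set_gripper(.05); stat('open')
    ctrl.move_linear([*k,.24],max_speed=.15)
    ctrl.reach([.44,-.30,.32],O(78.8)); ctrl.dwell(.2)
    for n in ('top','side'):
        P=cloud(grab(n)); Q=P[near(P,k,.04,.125,.165)]; print(n,len(Q),np.median(Q,0).round(4),rect(Q))
    stat()
E
```

```text
in hole t 36.45 p [ 0.4944 -0.3888  0.1356] F [ 0.3  0.2 -1.6] w 0.0238 M [0.   0.12 0.05]
down t 36.9 p [ 0.4943 -0.3887  0.122 ] F [ 0.  -0.3  4.8] w 0.0235 M [-0.07  0.05  0.02]
open t 37.51 p [ 0.494  -0.3883  0.1217] F [ 0.7  0.2 -0.1] w 0.05 M [-0.04  0.18 -0.08]
top 0 [nan nan nan] (array([0., 0.]), array([0., 0.]), 0.0)
side 62 [ 0.4887 -0.3956  0.143 ] (array([ 491.5, -392.2]), array([25.3, 25.2]), 25.8)
 t 39.34 p [ 0.4399 -0.3004  0.3192] F [ 0.4 -0.4 -0.5] w 0.0499 M [-0.1   0.06 -0.03]
  return _methods._mean(a, axis=axis, dtype=dtype,
  ret = um.true_divide(
```

The key stands at its original depth (collar contact at TCP z=0.122). Next is the push, with the fingers spread as a two-point pusher square to the door.

```bash
cat >> h.py <<'E'
DY=-11.2
def pushto(x,sp,mf=None,y=0.):
    h=ctrl.move_linear([*D(x,y),.1155],O(DY),max_speed=sp,max_force=mf)
    F=np.array(ctrl.get_contact_force()); e=toD(ctrl.get_eef_pos()); m=ctrl.get_moment()
    print('x cmd %.4f act %s t %.2f Fdoor %s Mz %.2f %s'%(x,e.round(4),ctrl.get_time(),(F[:2]@M).round(1),m[2],h),flush=True)
    return (F[:2]@M)[0]
E
python3 - <<'E'
from h import *
ctrl.set_gripper(.094)
ctrl.reach([*D(-.115,0),.20],O(DY)); print(ctrl.get_qpos().round(2) if hasattr(ctrl.get_qpos(),'round') else ctrl.get_qpos())
ctrl.move_linear([*D(-.115,0),.1155],max_speed=.12,max_force=15); ctrl.dwell(.2); stat()
for x,s in ((-.105,.03),(-.09,.04),(-.075,.04),(-.06,.04)): pushto(x,s,15)
f=grab('wrist','push1.png'); np.savez('push1.npz',**{k:np.array(v) for k,v in f.items()})
P=cloud(f);q=toD(P)
m=(P[...,2]>.094)&(P[...,2]<.108)&(abs(q[...,1])<.15)&(q[...,0]<.085)&(q[...,0]>-.0)
for a,b in ((-.13,-.09),(-.09,-.06),(-.03,.03),(.06,.09),(.09,.13)):
    s=m&(q[...,1]>a)&(q[...,1]<b); 
    if s.sum()>10: print(a,b,s.sum(),np.percentile(q[s][:,0],[50,98]).round(4))
E
```

```text
[-0.8  -0.03  0.57  2.18  0.02  0.98 -2.  ]
 t 43.46 p [0.3833 0.0532 0.116 ] F [-0.2  0.7  0.6] w 0.0942 M [-0.02  0.19 -0.01]
x cmd -0.1050 act [-1.049e-01 -1.000e-04] t 43.94 Fdoor [ 0.2 -0.6] Mz -0.01 False
x cmd -0.0900 act [-0.09   -0.0001] t 44.47 Fdoor [0.  0.1] Mz 0.00 False
x cmd -0.0750 act [-0.075  -0.0001] t 44.99 Fdoor [ 0.5 -0.1] Mz -0.09 False
x cmd -0.0600 act [-0.06   -0.0001] t 45.52 Fdoor [-0.8  0.2] Mz 0.03 False
-0.13 -0.09 3333 [0.0155 0.029 ]
-0.09 -0.06 2379 [0.0148 0.0279]
-0.03 0.03 4301 [0.0136 0.0251]
0.06 0.09 1920 [0.0118 0.0226]
0.09 0.13 2451 [0.0111 0.0215]
```

View pics/push1.png

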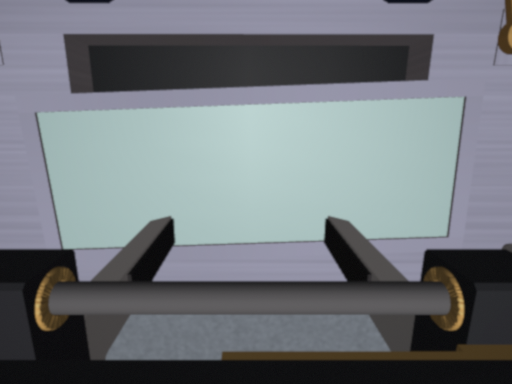

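```bash
python3 - <<'E'
from h import *
f=dict(np.load('push1.npz'));P=cloud(f);q=toD(P)
for v in range(0,384,24):
    print(v,[ (np.round(1000*np.r_[q[v,u],P[v,u,2]]).tolist()) for u in (130,250,400)])
print(f['origin'],toD(f['origin']))
E
```

```text
0 [[77.0, 71.0, 86.0], [77.0, -2.0, 85.0], [74.0, -89.0, 94.0]]
24 [[64.0, 72.0, 85.0], [64.0, -2.0, 83.0], [64.0, -94.0, 85.0]]
48 [[56.0, 84.0, 55.0], [57.0, -2.0, 54.0], [57.0, -110.0, 54.0]]
72 [[40.0, 86.0, 55.0], [40.0, -2.0, 54.0], [40.0, -111.0, 55.0]]
96 [[20.0, 70.0, 101.0], [21.0, -2.0, 100.0], [21.0, -91.0, 101.0]]
120 [[6.0, 72.0, 98.0], [6.0, -2.0, 98.0], [7.0, -94.0, 98.0]]
144 [[-8.0, 74.0, 98.0], [-8.0, -2.0, 99.0], [-8.0, -96.0, 99.0]]
168 [[-23.0, 75.0, 99.0], [-23.0, -2.0, 99.0], [-23.0, -97.0, 100.0]]
192 [[-39.0, 76.0, 99.0], [-39.0, -2.0, 98.0], [-39.0, -99.0, 99.0]]
216 [[-56.0, 78.0, 99.0], [-55.0, -2.0, 99.0], [-56.0, -102.0, 98.0]]
240 [[-73.0, 79.0, 99.0], [-73.0, -2.0, 98.0], [-72.0, -103.0, 100.0]]
264 [[-52.0, 49.0, 175.0], [-97.0, -2.0, 85.0], [-97.0, -113.0, 85.0]]
288 [[-32.0, 28.0, 225.0], [-32.0, -1.0, 225.0], [-33.0, -38.0, 224.0]]
312 [[-39.0, 28.0, 225.0], [-38.0, -1.0, 226.0], [-38.0, -37.0, 227.0]]
336 [[-228.0, 131.0, -0.0], [-227.0, -3.0, 1.0], [-61.0, -50.0, 207.0]]
360 [[-37.0, 21.0, 243.0], [-38.0, -1.0, 242.0], [-38.0, -30.0, 242.0]]
[0.50294362 0.02847434 0.29064219] [ 0.00743987 -0.00079573]
```

The fingertips, at (165,222) and (335,222), are over the glass. The window hasn't moved and still sits about 2° askew. I'll check the tip height from depth before doing anything else.

```bash
python3 - <<'E'
from h import *
f=dict(np.load('push1.npz'));P=cloud(f);q=toD(P)
for v in range(214,262,4):
    print(v,[ (np.round(1000*np.r_[q[v,u],P[v,u,2]]).tolist()) for u in (150,158,164,169,173,327,333,340)])
print(np.round(ctrl.get_eef_pos(),4),ctrl.get_tool_rot(),ctrl.get_contact_force())
E
```

```text
214 [[-54.0, 64.0, 99.0], [-54.0, 59.0, 100.0], [-54.0, 55.0, 98.0], [-54.0, 52.0, 98.0], [-54.0, 49.0, 99.0], [-54.0, -53.0, 99.0], [-54.0, -57.0, 99.0], [-54.0, -61.0, 100.0]]
218 [[-57.0, 65.0, 98.0], [-57.0, 60.0, 98.0], [-51.0, 50.0, 115.0], [-51.0, 47.0, 116.0], [-57.0, 49.0, 99.0], [nan, nan, nan], [-51.0, -52.0, 115.0], [-57.0, -62.0, 99.0]]
222 [[-51.0, 57.0, 122.0], [-51.0, 52.0, 122.0], [-51.0, 48.0, 123.0], [-53.0, 47.0, 118.0], [-54.0, 46.0, 114.0], [-53.0, -48.0, 116.0], [-51.0, -50.0, 124.0], [-51.0, -54.0, 123.0]]
226 [[-52.0, 55.0, 129.0], [-51.0, 50.0, 129.0], [-52.0, 47.0, 128.0], [-54.0, 46.0, 123.0], [-57.0, 46.0, 113.0], [-56.0, -48.0, 117.0], [-53.0, -50.0, 125.0], [-51.0, -52.0, 130.0]]
230 [[-51.0, 52.0, 136.0], [-51.0, 48.0, 136.0], [-53.0, 46.0, 132.0], [-56.0, 45.0, 125.0], [-59.0, 46.0, 114.0], [-59.0, -49.0, 115.0], [-54.0, -48.0, 130.0], [-52.0, -51.0, 135.0]]
234 [[-51.0, 51.0, 142.0], [-52.0, 47.0, 139.0], [-54.0, 46.0, 134.0], [-58.0, 46.0, 124.0], [-61.0, 45.0, 116.0], [-61.0, -48.0, 117.0], [-56.0, -49.0, 130.0], [-53.0, -50.0, 138.0]]
238 [[-51.0,
[... 500 characters left out ...]
, -48.0, 132.0], [-57.0, -48.0, 144.0]]
250 [[-53.0, 46.0, 158.0], [-59.0, 46.0, 145.0], [-63.0, 46.0, 136.0], [-68.0, 46.0, 125.0], [-79.0, 50.0, 100.0], [-79.0, -54.0, 101.0], [-64.0, -48.0, 133.0], [-59.0, -48.0, 144.0]]
254 [[-55.0, 46.0, 158.0], [-60.0, 46.0, 147.0], [-65.0, 46.0, 137.0], [-82.0, 53.0, 101.0], [-82.0, 50.0, 100.0], [-82.0, -54.0, 101.0], [-67.0, -48.0, 133.0], [-61.0, -49.0, 144.0]]
258 [[-56.0, 45.0, 159.0], [-62.0, 46.0, 147.0], [-67.0, 46.0, 136.0], [-85.0, 53.0, 101.0], [-85.0, 50.0, 101.0], [-93.0, -59.0, 84.0], [-92.0, -63.0, 85.0], [-63.0, -48.0, 146.0]]
[0.4368 0.0423 0.1154] [ 3.14141592e+00  2.14136791e-04 -1.95587705e-01] [ 0.10199288 -0.35024926  0.83007285]
```

With the gripper fully open the tips sit only about 3 mm below the TCP (z≈0.113), so they passed over the window without touching it. I'll back off, lower by 22 mm with a force guard, and push again.

```bash
cat >> h.py <<'E'
ZP=.094
def pushto(x,sp,mf=None,y=0.,yaw=DY):
    h=ctrl.move_linear([*D(x,y),ZP],O(yaw),max_speed=sp,max_force=mf)
    F=np.array(ctrl.get_contact_force()); e=toD(ctrl.get_eef_pos()); m=ctrl.get_moment()
    print('x cmd %.4f act %s t %.2f Fdoor %s Fz %.1f Mz %.2f %s'%(x,e.round(4),ctrl.get_time(),(F[:2]@M).round(1),F[2],m[2],h),flush=True)
    return (F[:2]@M)[0]
def edge():
    f=grab('wrist');P=cloud(f);q=toD(P)
    m=(P[...,2]>.094)&(P[...,2]<.108)&(abs(q[...,1])<.15)&(q[...,0]<.095)&(q[...,0]>-.0)
    for a,b in ((-.125,-.115),(-.03,.03),(.115,.125)):
        s=m&(q[...,1]>a)&(q[...,1]<b)
        if s.sum()>10: print(a,s.sum(),np.percentile(q[s][:,0],98).round(4))
E
python3 - <<'E'
from h import *
ctrl.move_linear([*D(-.112,0),.1155],max_speed=.12)
h=ctrl.move_linear([*D(-.112,0),ZP],max_speed=.05,max_force=4); stat(h)
if not h:
    for x in (-.1,-.09,-.08): pushto(x,.04,12)
    edge()
E
```

```text
False t 46.73 p [0.3859 0.0523 0.0938] F [0.1 0.1 0.4] w 0.0939 M [-0.07  0.15  0.02]
x cmd -0.1000 act [-0.0998 -0.0001] t 47.18 Fdoor [0.1 0.3] Fz 0.3 Mz -0.03 False
x cmd -0.0900 act [-0.0897 -0.0001] t 47.58 Fdoor [-0.2 -0.1] Fz -0.6 Mz -0.03 False
x cmd -0.0800 act [-0.0797 -0.0001] t 47.98 Fdoor [-0.1  0.5] Fz 0.1 Mz -0.05 False
-0.125 1613 0.039
-0.03 9593 0.0389
0.115 1592 0.0388
```

The window is now square (far edge at 0.039 on both sides) and moving with the fingers. On to the springs.

```bash
python3 - <<'E'
from h import *
pushto(-.060,.04,12);pushto(-.048,.03,12)
edge()
for x in (-.0465,-.045,-.0435,-.042):
    F=pushto(x,.015,20)
    if F<-9: break
E
```

```text
x cmd -0.0600 act [-0.0598 -0.    ] t 48.68 Fdoor [0.2 0. ] Fz -0.7 Mz -0.00 False
x cmd -0.0480 act [-0.0477 -0.0001] t 49.23 Fdoor [ 0.3 -0.3] Fz -0.4 Mz -0.01 False
-0.125 2647 0.07
-0.03 15963 0.07
0.115 2655 0.0696
x cmd -0.0465 act [-0.0466  0.    ] t 49.53 Fdoor [-2.4  0.5] Fz 0.9 Mz -0.03 False
x cmd -0.0450 act [-0.045  0.   ] t 49.78 Fdoor [-3.   0.7] Fz 0.2 Mz 0.05 False
x cmd -0.0435 act [-0.0435 -0.    ] t 50.03 Fdoor [-2.   1.2] Fz -1.5 Mz -0.03 False
x cmd -0.0420 act [-0.0424  0.    ] t 50.28 Fdoor [-7.   0.7] Fz 2.9 Mz -0.07 False
```

```bash
python3 - <<'E'
from h import *
for x in (-.0412,-.0404,-.0397):
    F=pushto(x,.01,20); ctrl.dwell(.3)
    r=np.mean([(np.array(ctrl.get_contact_force())[:2]@M) for _ in range(5)],0); print('after',r.round(1),toD(ctrl.get_eef_pos()).round(4))
    if r[0]<-12: break
edge()
f=load('wrist');P=cloud(f);q=toD(P);F=f['frame'].astype(int)
E
```

```text
x cmd -0.0412 act [-0.0421 -0.    ] t 50.53 Fdoor [-9.1  1.1] Fz 6.7 Mz -0.07 False
after [-9.1  0.6] [-0.0421 -0.    ]
x cmd -0.0404 act [-0.0416 -0.    ] t 51.08 Fdoor [-11.6   0.7] Fz 8.7 Mz -0.07 False
after [-11.4  -0.5] [-0.0416 -0.    ]
x cmd -0.0397 act [-0.0412 -0.    ] t 51.63 Fdoor [-13.4   0.8] Fz 11.0 Mz -0.10 False
after [-14.5   0.4] [-0.0412 -0.    ]
-0.125 2911 0.0768
-0.03 17288 0.0762
0.115 2873 0.0762
```

Fz is rising along with the push, which I didn't expect. I'll check the tool's height and tilt and the window's levelness before adding more force.

```bash
python3 - <<'E'
from h import *
stat(); print(ctrl.get_tool_rot(),ctrl.get_qpos(),ctrl.get_grip_force())
f=load('wrist');P=cloud(f);q=toD(P)
def pl(x0,x1,y0,y1,z0=.07,z1=.115):
    m=(q[...,0]>x0)&(q[...,0]<x1)&(q[...,1]>y0)&(q[...,1]<y1)&(P[...,2]>z0)&(P[...,2]<z1); return m.sum(),np.median(P[m][:,2]).round(4) if m.sum() else None
for y in ((-.13,-.1),(-.02,.02),(.1,.13)):
    print(y,'far frame',pl(.068,.074,*y),'glass',pl(.03,.05,*y),'near',pl(-.02,0,*y))
m=(abs(q[...,1])<.07)&(abs(q[...,1])>.03)&(q[...,0]<-.02)&(q[...,0]>-.07)&(P[...,2]>.06)&(P[...,2]<.13)
print('finger pts z',np.percentile(P[m][:,2],[1,5,25]))
t=f['frame'];vv=slice(0,200)
# profile along x at spring locations: z and colour
for yy in (.095,-.095,.14):
    m=(abs(q[...,1]-yy)<.002)&(q[...,0]>.06)&(q[...,0]<.11)
    o=np.argsort(q[m][:,0]); A=np.c_[q[m][:,0]*1e3,P[m][:,2]*1e3,t[m]][o]; print(yy,[tuple(r.round().astype(int).tolist()) for r in A[::max(1,len(A)//22)]])
E
```

```text
t 51.98 p [0.4554 0.0387 0.0938] F [-13.9   2.5   9.8] w 0.0939 M [ 0.64  3.33 -0.09]
[ 3.14148667  0.00315148 -0.19532891] [-0.63663314  0.32174133  0.56328569  2.13345031 -0.25086648  0.75238149
 -1.67750374] 6.944458186626434
(-0.13, -0.1) far frame (np.int64(781), np.float64(0.1008)) glass (np.int64(2179), np.float64(0.0989)) near (np.int64(1786), np.float64(0.0988))
(-0.02, 0.02) far frame (np.int64(1039), np.float64(0.1006)) glass (np.int64(2942), np.float64(0.0987)) near (np.int64(2376), np.float64(0.0987))
(0.1, 0.13) far frame (np.int64(646), np.float64(0.1005)) glass (np.int64(2322), np.float64(0.0986)) near (np.int64(1879), np.float64(0.0987))
finger pts z [0.08362663 0.08408341 0.08503734]
0.095 [(60, 99, 142, 163, 161), (61, 98, 142, 163, 161), (62, 100, 141, 161, 160), (63, 99, 142, 162, 161), (64, 99, 141, 161, 160), (65, 100, 141, 161, 160), (67, 98, 137, 158, 156), (67, 102, 110, 111, 123), (68, 100, 122, 121, 137), (69, 101, 124, 124, 140), (71, 100, 124, 124, 140), (72, 99, 123, 123, 140), (73, 101, 123, 123, 139), (74, 102, 124, 122, 139), (75, 102, 123, 123, 139), (75, 100, 123, 123, 139), (77, 101, 120, 119, 136), (78, 100, 76, 78, 99), (79, 101, 39, 46, 72), (80, 99, 44, 49, 75), (86, 84, 105, 105, 123), (87, 84, 126, 125, 143), (88, 83, 125, 125, 142)]
-0.095 [(60, 98, 144, 165, 164), (61, 99, 144, 165, 163), (62, 99, 145, 166, 165), (63, 99, 144, 165, 163), (64, 100, 145, 165, 163), (65, 99, 144, 165, 163), (66, 99, 144, 164, 162), (67, 101, 98, 102, 107), (68, 101, 124, 124, 140), (69, 101, 128, 127, 144), (70, 100, 127, 126, 143), (71, 100, 128, 127, 143), (72, 102, 128, 127, 143), (73, 101, 126, 126, 143), (74, 101, 126, 126, 143), (75, 101, 127, 126, 143), (76, 101, 125, 125, 142), (77, 100, 124, 123, 140), (79, 100, 51, 55, 80), (80, 99, 41, 47, 74), (81, 99, 76, 79, 99), (86, 85, 124, 123, 140), (88, 84, 124, 124, 140)]
0.14 []
```

The window is level and square. The spring faces sit at about 78–79 mm at both ends, so roughly 2.5–3 mm pressed. The Fz comes from the arm's compliance pressing down on the edge through friction, so I'll unload it by raising the z target in small steps and then advance the last millimetre.

```bash
cat > st.py <<'E'
from h import *
def go(x,z):
    ctrl.move_linear([*D(x,0),z],O(DY),max_speed=.01); ctrl.dwell(.1)
    r=np.mean([ctrl.get_contact_force() for _ in range(6)],0); p=ctrl.get_eef_pos(); fd=r[:2]@M
    print('cmd %.4f %.4f act %.4f z %.4f Fx %.1f Fz %.1f t %.2f'%(x,z,toD(p)[0],p[2],fd[0],r[2],ctrl.get_time()),flush=True)
    return fd[0],r[2],toD(p)[0]
E
python3 - <<'E'
from st import *
z=.094;x=-.0397
for i in range(8):
    z+=.0003; F,fz,a=go(x,z)
    if fz<2 or F<-18: break
print(z)
E
```

```text
cmd -0.0397 0.0943 act -0.0410 z 0.0938 Fx -10.5 Fz -0.0 t 52.33
0.0943
```

```bash
python3 - <<'E'
from st import *
z=.0943;x=-.0397
for i in range(7):
    x+=.0004; z+=.00012
    F,fz,a=go(x,z)
    if fz>3: z+=.0002
    if fz<-3: z-=.0002
    if a>-.0400 or F<-13.3: break
print(x,z)
edge()
f=load('wrist');P=cloud(f);q=toD(P);t=f['frame'].astype(int)
for yy in (.095,-.095):
    m=(abs(q[...,1]-yy)<.006)&(q[...,0]>.07)&(q[...,0]<.09)&(t.sum(-1)<200)&(P[...,2]>.095); print(yy,m.sum(),np.percentile(q[m][:,0],[5,50,95]).round(4))
E
```

```text
cmd -0.0393 0.0944 act -0.0407 z 0.0938 Fx -9.8 Fz -1.8 t 52.68
cmd -0.0389 0.0945 act -0.0405 z 0.0939 Fx -10.2 Fz -2.6 t 53.03
cmd -0.0385 0.0947 act -0.0402 z 0.0940 Fx -10.4 Fz -2.2 t 53.38
cmd -0.0381 0.0948 act -0.0399 z 0.0940 Fx -10.1 Fz -2.8 t 53.73
-0.03810000000000001 0.09477999999999998
-0.125 2926 0.0783
-0.03 17506 0.0776
0.115 2929 0.0774
0.095 94 [0.0794 0.0803 0.0813]
-0.095 94 [0.0798 0.0807 0.0815]
```

```bash
python3 - <<'E'
from st import *
F,fz,a=go(-.0377,.0947); ctrl.dwell(.3)
r=np.mean([ctrl.get_contact_force() for _ in range(8)],0); print((r[:2]@M).round(1),r[2].round(1),ctrl.get_moment())
s=grab('side');P=cloud(s);Q=P[near(P,(.4942,-.3886),.04,.125,.165)];print('key',len(Q),Q[:,2].max())
E
```

```text
cmd -0.0377 0.0947 act -0.0397 z 0.0939 Fx -11.8 Fz -2.5 t 54.13
[-11.5   0.6] -2.7 [1.03921224 2.73823085 0.06406775]
key 62 0.15284177586610403
```

The push is steady at 11.5 N. Allowing about 2 N for friction leaves roughly 9.5 N on the springs, or about 4 mm each. The window is square, so I'm handing it in.

```bash
python3 -c "
from plant import ctrl
print(ctrl.sign_off(),ctrl.get_time())"
```

```text
the job is handed in; nothing more can be done
the job is handed in; nothing more can be done
```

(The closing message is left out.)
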